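# Feed the dish carrier under the laser guard with the push stick

### The arm

A 6-joint arm with a two-finger parallel gripper is mounted at the origin on the work surface. World frame = base frame: x ahead of the robot, y to its left, z up, the work surface at z = 0. Lengths are in m, angles in rad, forces in N, time in s.
With the tool pointing down it reaches from about 0.35 to 0.975 m from the base axis. Payload 4.9 kg.
Tool frame: the origin (TCP) lies midway between the tips of the shut fingers; the grasp point (between the pads) lies 19 mm behind it (manip.pinch_z is the distance from the TCP to the grasp point, in m); z points along the fingers, y is the direction in which the jaws open and shut (so a half turn about z gives the same grasp; the last joint's range is limited). The gripper opens to 85 mm and grips with 20 to 120 N. Pads are 22 mm wide; open, the fingers measure 114 mm over their backs; the gripper's body (76 mm by 85 mm) begins 54 mm behind the grasp point. The pads swing forward as they close: fully open they stand 13 mm farther back than shut.
Start: joints at [1.177, 0.053, 1.613, -0, 1.476, -0.119], TCP at [0.17, 0.602, 0.231] pointing down, gripper open.
Joint ranges: [-3.01, 3.01], [-1.01, 2.22], [0.06, 2.58], [-1.02, 4.17], [0.09, 2.62], [-3.14, 3.14]. Speed limits (rad/s): [2.57, 2.57, 3.14, 3.14, 3.14, 3.14].

### API

Orientations are given as a unit quaternion [w, x, y, z].
In Python, from plant import manip gives the robot as it stands.
- The arm moves only by the tool drive_tool, never from a script. Its argument "commands" is text: rows parted by semicolons, each of 5 numbers parted by spaces: the finger opening in mm, from 0 to 85.4, then the shift along the tool's x, y, z in units of 30 mm (1.0 is 30 mm), then the turn about the tool's z in degrees. A call has exactly 8 rows; each row shifts and turns the commanded pose from where the row before left it, along the tool's axes as they then stand; what a row does not reach is not made up. A row lasts 1/8 s, in which the tool goes at most 62.5 mm and 10.7 degrees, less where a joint would pass 70% of its speed; a pose out of reach is approached as far as the arm can. A call is refused whole if a number of a shift passes 1 or a number of a turn 10.7, either way. A call with a gripper value outside its range is refused whole. The fingers move at their own pace and stop on an object; the grip force is fixed at half the most. Time passes only in rows, so rows that do not move let the fingers close, or fill a call up. It gives the time, the measured TCP pose, the force and the opening at its end, in the units of the state.
- manip.state(): the state, without advancing time (a new reading comes with each control period).
- manip.grab_frame(name): name is "side" or "top"; returns the picture (420x560x3 uint8, red, green, blue); there is no depth.
- manip.camera_params(name): a dict with "fx", "fy", "cx", "cy" (pixels), "xyz" and "orientation" of the camera in the world. Camera axes: x right, y down, z forward; pixel columns grow to the right and rows downward; lengths in m; the calibration is good to about 2 mm. A picture is of the moment at which its call begins. camera_params takes no time and is no camera call.
- manip.job_done(): hands the job in, once; it reports no verdict.
The state is a dict: "time": time; "joint_pos": joint angles; "joint_vel": joint speeds; "joint_efforts": joint torques, N m; "tool_pos": TCP position; "tool_rot": TCP orientation; "contact_force": force on the tool from outside, world axes, zero at the start; "ft_torque": the same for the moment, N m; "gripper_width": opening from 0.0 (shut) to 1.0 (fully open).
Only numpy, scipy, OpenCV 4.12 (cv2) and the standard library are available. Lean on these libraries where they do the work, as an engineer would, in place of code of your own. Each camera call takes 0.05 s, during which the arm holds its last target. There are 200 camera calls.

### The job

Take the white push stick off its headed stud (slide it along its keyhole slot to the wide end, then draw it off), stand it behind the dish carrier and with its toe feed the carrier through the low slot of the laser guard until the carrier is fully home against the end stop; push gently, feeling for the stop, and never touch the carrier with the fingers. Then draw the stick back out of the slot and leave it standing upright on the loading plate, with the carrier still home and the other things on the bench left alone.

Things in the scene. Friction and masses are not known exactly. Their poses are not given: they have to be found in the camera images.
- stage: fixed laser-guarded microscope. Origin on the table under the slot's front face, +x = feed direction into the guard, z up. Black loading plate x = -270 to 200 mm, 200 mm wide, top at z = 15 mm; on it at x = 0 to 194 mm a black guard box 178 mm wide, top at z = 99 mm, clear roof; microscope on the +y side over the guard, up to 0.42 m high
- slot (a point): middle of the slot's sill, on the loading plate at the guard's front face. Slot 110 mm wide, 35 mm high, wall 6 mm thick. Two guide rails (11 mm high, 83 mm apart, centred on the slot) run from 15 mm before it to the back, with flared lead-ins that reach 60 mm before it and open to about 115 mm
- seat (a joint): spring plunger in the end stop's face, m: 0 = 4 mm proud, 0.004 = flush, the carrier bearing on the stop (about 0.8 N; friction holds the carrier there). The stop, an aluminium block 56 x 25 x 18 mm between the rails, is clamped anywhere from 125 to 155 mm inside the slot's front face; its place is not given: find it by feel
- carrier: loose aluminium plate 90 (x) x 80 (y) x 9 mm with a lidded glass dish 62 mm across on it, 23 mm high in all, 0.15 to 0.31 kg, slides easily (friction about 0.2), lying on the loading plate outside the slot; origin at the centre of its underside; +x points to its nose (front corners chamfered 10 mm), flat rear face at x = -45 mm
- stick: loose white push stick, 0.24 kg, hung on the stand. Origin at the underside of the foot below the handle, +x to the toe, z up. Foot 28 mm wide, 14 high, x = -45 (steel heel) to 125 mm (square toe). On it, 12 mm thick in y: web x = -16 to 32 mm, up to z = 72 mm, then handle x = -18 to 18 mm, z = 70 to 118 mm. It stands by itself on its foot
- keyhole (a point): middle of the wide end of the keyhole that goes through the stick's web along y: at x = 8, y = 0, z = 34 mm in the stick's frame. Wide end 20 x 20 mm; from it the narrow slot, 8 mm wide, runs 14 mm up to z = 58 mm
- toe (a point): middle of the stick's toe face (x = 125, y = 0, z = 7 mm in the stick's frame)
- stand: fixed stand of the push stick: base 100 x 90 x 10 mm, upright post 30 x 8 mm, 94 mm high, on the stick's +y side, its face 19 mm from the stick's mid-plane. Origin on the table below the hung stick's origin, axes parallel to the stick's; the hung foot is 30 mm above the table. The stick is raised about 21 mm, then comes off towards -y
- stud (a point): on the stud's axis (along y), in the mid-plane of the hung stick, 85 mm above the table. Shank 6 mm diameter from the post to y = -8 mm, head 14 mm diameter from y = -8 to -13 mm
- pipette: bystander: blue and white hand pipette lying down, 280 mm long, 26 mm thick; origin on the table under its middle
- washbottle: bystander: bottle 60 mm across, 130 mm high; origin at the centre of its underside
- vial: bystander: small amber jar 28 mm across, 55 mm high; origin at the centre of its underside
- tiprack: bystander: green rack 120 x 80 x 48 mm; origin at the centre of its underside
- tweezers: bystander: steel tweezers 110 mm long, lying; origin under the middle
- driver: bystander: screwdriver 170 mm long with a red handle, lying; origin under its middle
- lenstube: bystander: black lens tube 30 mm across, 30 mm high; origin at the centre of its underside
- roller_place (a point): tip of a sprung roller standing 5 mm out of one guide rail, 80 mm inside the slot. The carrier's nose has to push it aside: the push rises to about 5 to 8 N there, then stays at about 4 N by the roller's drag. This is not the end stop, which stands rigid
There are look-alikes about, which are no part of the job. There is more than one size of the stick; the one meant has the size given above.

How it is judged:
By the outcome, as a careful person would: the job done as asked, in the order asked, and still so for the second after the job is handed in, with the robot touching nothing.
It also fails if it takes over 58 s, if anything falls off the work surface, if the arm or the gripper's body presses on something with over 40 N, if the wrist force passes 120 N, or if a joint passes its speed limit or range.

## Working session

There is one attempt and no reset: what is moved stays moved. The work goes in short steps, Python scripts to look and compute and a tool call to move; the robot and the scene stay as the last step left them, time stands still between calls to the robot, and variables do not carry over. Pictures are saved under pics/ and viewed, about 8 in all and at most 12, crops included, and the job is handed in when it is done.

Besides the shell and the picture viewer there is one more tool, called after "Emit:" as name(argument=value, ...), one argument or row to a line, values as JSON. drive_tool: Moves the arm, as the interface text tells. Its arguments: {"type":"object","properties":{"commands":{"type":"string"}},"required":["commands"]}

```bash
mkdir -p pics; python3 - <<'E'
from plant import manip
import cv2
for n in("side","top"):
    f=manip.grab_frame(n); cv2.imwrite(f"pics/{n}0.png",f[:,:,::-1]); print(n,manip.camera_params(n))
print(manip.state(),manip.pinch_z)
E
```

```text
side {'fx': 423.88597912697304, 'fy': 423.88597912697304, 'cx': 277.38671753025545, 'cy': 211.9315776204442, 'xyz': array([-0.06533289, -0.57130403,  1.09439584]), 'orientation': array([-0.31684457,  0.86790505, -0.36146066,  0.12528583])}
top {'fx': 446.51156473276365, 'fy': 446.51156473276365, 'cx': 274.3860716245232, 'cy': 213.8263703569219, 'xyz': array([0.30342409, 0.02269192, 1.33309083]), 'orientation': array([ 0.05770296, -0.70437708,  0.70479349, -0.06155836])}
{'time': 0.1, 'joint_pos': array([ 1.17700944e+00,  5.32875983e-02,  1.61414575e+00,  2.64268124e-05,
        1.47603007e+00, -1.19013689e-01]), 'joint_vel': array([ 0.00106049, -0.00272236, -0.00278656,  0.00180314, -0.00019675,
        0.00203169]), 'joint_efforts': array([ 5.65121936e-04, -3.94904029e+01, -3.71362746e+01, -8.70994472e-05,
        3.89640976e-03, -2.23730513e-05]), 'tool_pos': array([0.16936234, 0.60102749, 0.23019452]), 'tool_rot': array([-2.49936137e-04,  1.36956003e-01,  9.90576690e-01, -9.01468497e-04]), 'contact_force': array([0.2828648 , 0.56203956, 0.13080125]), 'ft_torque': array([ 0.07849575,  0.02931189, -0.04750556]), 'gripper_width': 0.9960617925749561} 0.0187
```

View pics/side0.png

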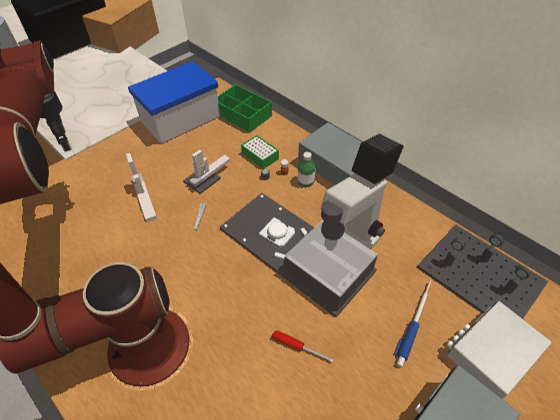

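View pics/top0.png

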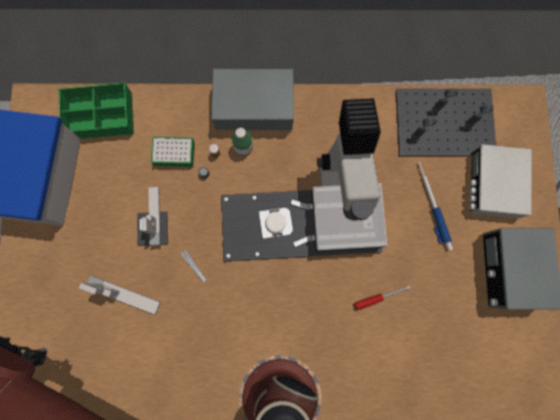

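```bash
cat > h.py <<'E'
import numpy as np, cv2
from scipy.spatial.transform import Rotation as R
from plant import manip
def cam(n):
    c=manip.camera_params(n); q=c["orientation"]; return c,R.from_quat([q[1],q[2],q[3],q[0]]).as_matrix()
def ray(n,u,v,z):
    c,M=cam(n); d=M@np.array([(u-c["cx"])/c["fx"],(v-c["cy"])/c["fy"],1]); o=np.array(c["xyz"]); return o+d*(z-o[2])/d[2]
def proj(n,p):
    c,M=cam(n); q=M.T@(np.array(p)-c["xyz"]); return np.array([c["fx"]*q[0]/q[2]+c["cx"],c["fy"]*q[1]/q[2]+c["cy"]])
def crop(n,src,x,y,w,h,k):
    return cv2.resize(src[y:y+h,x:x+w],None,fx=k,fy=k,interpolation=cv2.INTER_CUBIC)
E
python3 - <<'E'
from h import *
s=cv2.imread("pics/side0.png");t=cv2.imread("pics/top0.png")
a=crop(0,s,115,145,125,80,6); b=crop(0,t,75,180,100,135,4)
cv2.imwrite("pics/c1.png",crop(0,s,115,140,125,90,6)); 
cv2.imwrite("pics/c2.png",crop(0,t,75,180,135,135,4.4))
E
```

```text
(no output)
```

View pics/c1.png

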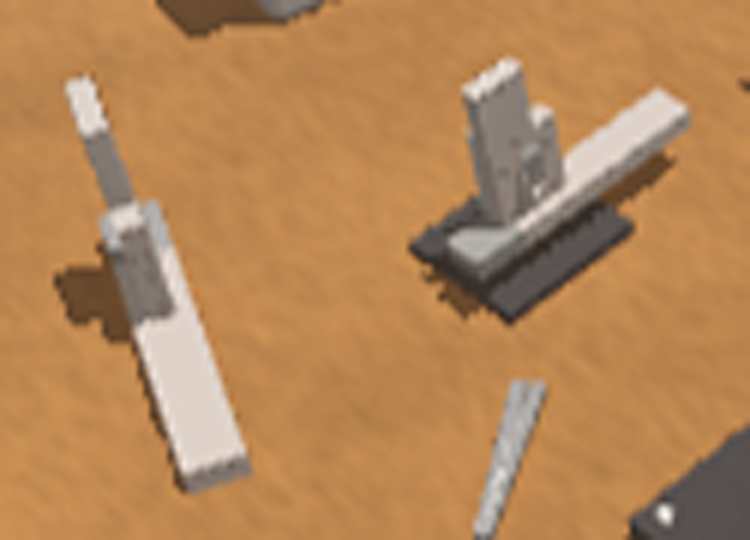

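View pics/c2.png

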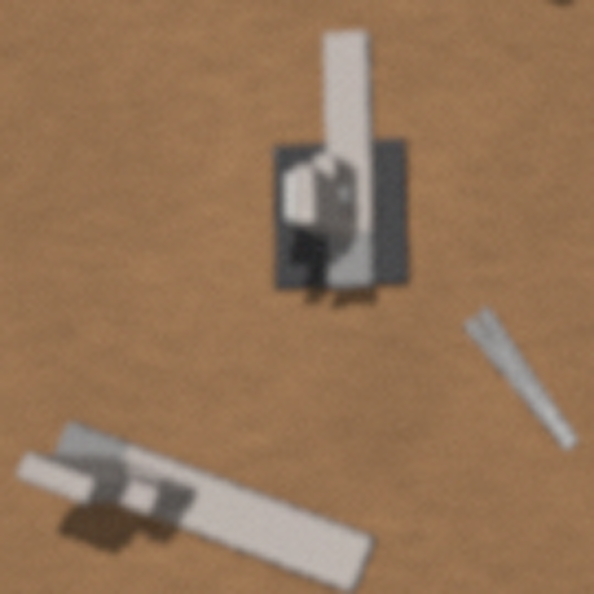

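```bash
python3 - <<'E'
from h import *
t=cv2.imread("pics/top0.png").astype(int); hsv=cv2.cvtColor(t.astype(np.uint8),cv2.COLOR_BGR2HSV)
def rect(mask,x,y,w,h):
    m=np.zeros(mask.shape,np.uint8); m[y:y+h,x:x+w]=mask[y:y+h,x:x+w]*255
    cs,_=cv2.findContours(m,0,2); c=max(cs,key=cv2.contourArea); return cv2.minAreaRect(c),c
dark=(hsv[...,2]<90)
white=(hsv[...,1]<60)&(hsv[...,2]>120)
def show(name,m,win,z):
    r,c=rect(m,*win); P=[ray("top",*p,z)[:2] for p in cv2.boxPoints(r)]
    P=np.array(P); print(name,np.round(r[0],1),"ctr",P.mean(0).round(4)); print(P.round(3).tolist(),[np.linalg.norm(P[i]-P[i-1]).round(3) for i in (1,2)], "ang",[np.degrees(np.arctan2(*(P[i]-P[i-1])[::-1])).round(1) for i in (1,2)])
show("plate",dark,(215,185,93,85),.015)
show("plate-all",dark|((hsv[...,1]<60)),(215,185,180,85),.015)
show("carrier",white,(250,200,43,45),.024)
show("foottoe",white,(140,185,22,30),.044)
show("base",dark,(130,205,42,45),.010)
for n,u,v in (("toeL",75+325/4.4,180+32/4.4),("toeR",75+368/4.4,180+32/4.4),("heelL",75+330/4.4,180+284/4.4),("heelR",75+374/4.4,180+284/4.4)): print(n,ray("top",u,v,.044).round(3))
# side-view toe top edge
for n,u,v in (("toe s far",115+660/6,140+88/6),("toe near",115+690/6,140+108/6)): print(n,ray("side",u,v,.044).round(3))
# handle top in side: corners
print("handle top",ray("side",115+493/6,140+80/6,.148).round(3), ray("top",75+300/4.4,180+195/4.4,.148).round(3))
E
```

```text
plate [265.3 222.8] ctr [0.5024 0.0423]
[[0.605, 0.179], [0.618, -0.083], [0.4, -0.091], [0.387, 0.165]] [np.float64(0.263), np.float64(0.219)] ang [np.float64(-87.1), np.float64(-178.0)]
plate-all [303.8 222. ] ctr [ 0.5049 -0.0729]
[[0.611, 0.176], [0.623, -0.32], [0.398, -0.315], [0.387, 0.167]] [np.float64(0.496), np.float64(0.225)] ang [np.float64(-88.6), np.float64(178.9)]
carrier [275.7 222.3] ctr [0.5015 0.0116]
[[0.537, 0.064], [0.55, -0.029], [0.466, -0.041], [0.453, 0.052]] [np.float64(0.095), np.float64(0.085)] ang [np.float64(-81.7), np.float64(-172.4)]
foottoe [153.5 200.5] ctr [0.5632 0.3708]
[[0.604, 0.389], [0.604, 0.356], [0.523, 0.353], [0.523, 0.385]] [np.float64(0.032), np.float64(0.081)] ang [np.float64(-90.0), np.float64(-177.6)]
base [162.4 231. ] ctr [0.4773 0.3492]
[[0.426, 0.379], [0.537, 0.358], [0.528, 0.319], [0.418, 0.341]] [np.float64(0.113), np.float64(0.039)] ang [np.float64(-10.7), np.float64(-103.3)]
toeL [0.603 0.386 0.044]
toeR [0.603 0.357 0.044]
heelL [0.433 0.375 0.044]
heelR [0.433 0.346 0.044]
toe s far [0.604 0.386 0.044]
toe near [0.605 0.359 0.044]
handle top [0.478 0.362 0.148] [0.477 0.367 0.148]
```

Emit:
drive_tool(
  commands="50 0 0 0 -9.4; 50 0 0 0 -9.3; 50 -0.7 -0.6 0 0; 50 -0.9 -0.8 0 0; 50 -0.9 -0.8 0 0; 50 -0.9 -0.8 0 0; 50 -0.9 -0.8 0 0; 50 -0.9 -0.8 0 0",
)

```text
time: 1.1
tool_pos: [0.3331, 0.4707, 0.2307]
tool_rot: [-0.0, -0.026, 1.0, -0.0]
contact_force: [0.2, 0.7, 0.2]
gripper_width: 0.583
```

```bash
cat >> h.py <<'E'
def tool():
    s=manip.state(); q=s["tool_rot"]; return s,np.array(s["tool_pos"]),R.from_quat([q[1],q[2],q[3],q[0]]).as_matrix()
def plan(p,yawy=None):
    s,x,M=tool(); a=np.degrees(np.arctan2(M[1,1],M[0,1]))
    print("t",round(s["time"],2),"pos",x.round(4),"tooly",a.round(1),"F",np.round(s["contact_force"],1),"w",round(s["gripper_width"]*85.4,1))
    if yawy is not None:
        dr=(yawy-a+90)%180-90; print("turn",round(-dr,1)); M=R.from_euler('z',dr,degrees=True).as_matrix()@M
    print("units",(M.T@(np.array(p)-x)/.03).round(2))
E
python3 - <<'E'
from h import *
plan((.478,.3645,.230),93)
t=cv2.imread("pics/top0.png"); cv2.imwrite("pics/c3.png",crop(0,t,212,180,185,85,4.3))
E
```

```text
t 1.1 pos [0.3331 0.4707 0.2307] tooly 93.0 F [0.2 0.7 0.2] w 49.8
turn -0.0
units [-4.64 -3.79  0.02]
```

View pics/c3.png

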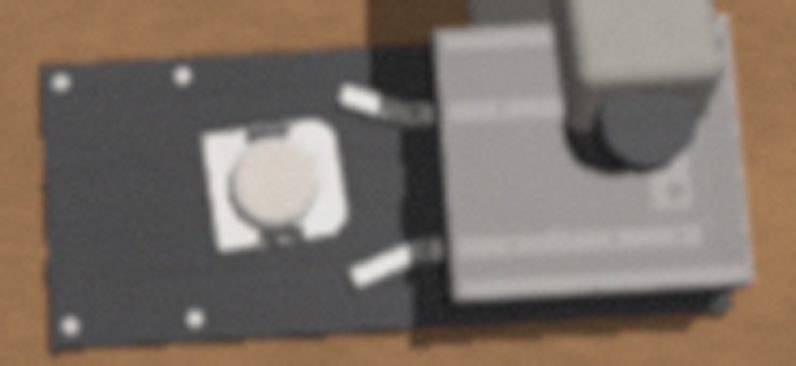

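Emit:
drive_tool(
  commands="50 -0.7 -0.6 0 0; 50 -0.8 -0.6 0 0; 50 -0.8 -0.7 0 0; 50 -0.8 -0.7 0 0; 50 -0.8 -0.7 0 0; 50 -0.6 -0.4 0 0; 50 0 0 0 0; 50 0 0 0 0",
)

```text
time: 2.1
tool_pos: [0.4725, 0.3683, 0.2311]
tool_rot: [-0.0, -0.026, 1.0, 0.0]
contact_force: [0.8, 0.7, 0.1]
gripper_width: 0.587
```

```bash
python3 - <<'E'
from h import *
plan((.478,.3645,.109),93)
g=lambda u,v,z:ray("top",212+u/4.3-.4,180+v/4.3-.4,z)[:2]
S=[g(*p,.016) for p in ((61,82),(182,76),(70,325),(195,318))]
ang=lambda a,b:np.degrees(np.arctan2(*(b-a)[::-1])).round(1)
print("screws",np.round(S,4),ang(S[0],S[1]),ang(S[2],S[3]),ang(S[2],S[0]),ang(S[3],S[1]))
L=[g(40,65,.015),g(50,350,.015)]; print("left",np.round(L,4),np.linalg.norm(L[0]-L[1]),ang(L[1],L[0]))
F=[g(433,30,.099),g(452,300,.099)]; print("guard",np.round(F,4),np.linalg.norm(F[0]-F[1]),ang(F[1],F[0]))
C=[g(203,133,.024),g(219,250,.024)]; print("carrier rear",np.round(C,4),np.linalg.norm(C[0]-C[1]),ang(C[1],C[0]))
fl=[g(342,95,.026),g(352,275,.026)]; print("flare",np.round(fl,4),np.mean(fl,0))
E
```

```text
t 2.1 pos [0.4725 0.3683 0.2311] tooly 93.0 F [0.8 0.7 0.1] w 50.1
turn -0.0
units [-0.18 -0.14  4.07]
screws [[0.5742 0.1615]
 [0.5785 0.0769]
 [0.4045 0.1524]
 [0.4092 0.0669]] -87.1 -86.8 3.1 3.4
left [[0.5866 0.1765]
 [0.3875 0.1659]] 0.19939552592547957 3.1
guard [[ 0.5922 -0.0917]
 [ 0.414  -0.1012]] 0.17839462431237657 3.1
carrier rear [[0.5366 0.0618]
 [0.4551 0.0504]] 0.08222942392773219 7.9
flare [[ 0.563  -0.0346]
 [ 0.4377 -0.0405]] [ 0.50033787 -0.03755165]
```

Emit:
drive_tool(
  commands="50 -0.2 -0.1 0.3 0; 50 0 0 0.8 0; 50 0 0 0.9 0; 50 0 0 0.8 0; 50 0 0 0.6 0; 50 0 0 0.4 0; 50 0 0 0.2 0; 50 0 0 0 0",
)

```text
time: 3.1
tool_pos: [0.4793, 0.3652, 0.1114]
tool_rot: [0.0, -0.026, 1.0, 0.0]
contact_force: [0.1, -0.1, -0.1]
gripper_width: 0.588
```

```bash
python3 - <<'E'
from h import *
plan((.478,.3645,.109),93)
a=manip.grab_frame("side")[:,:,::-1]; b=manip.grab_frame("top")[:,:,::-1]
cv2.imwrite("pics/g1.png",np.hstack([crop(0,a,170,130,70,70,5.6),crop(0,b,125,180,60,75,5.6)[:392]])) 
E
```

```text
t 3.1 pos [0.4793 0.3652 0.1114] tooly 93.0 F [ 0.1 -0.1 -0.1] w 50.2
turn -0.0
units [ 0.04 -0.02  0.08]
```

View pics/g1.png

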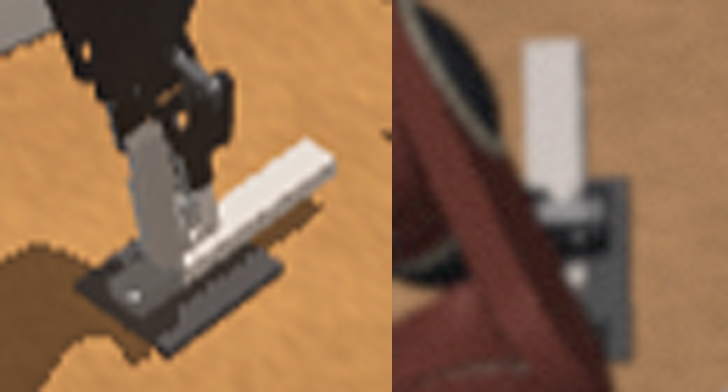

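Emit:
drive_tool(
  commands="20 0 0 0.05 0; 20 0 0 0 0; 14 0 0 0 0; 10 0 0 0 0; 5 0 0 0 0; 0 0 0 0 0; 0 0 0 0 0; 0 0 0 0 0",
)

```text
time: 4.2
tool_pos: [0.4793, 0.3653, 0.1101]
tool_rot: [0.0, -0.026, 1.0, 0.0]
contact_force: [-0.4, 0.6, 2.6]
gripper_width: 0.132
```

Emit:
drive_tool(
  commands="0 0 0 -0.1 0; 0 0 0 -0.1 0; 0 0 0 -0.1 0; 0 0 0 -0.1 0; 0 0 0 -0.1 0; 0 0 0 -0.1 0; 0 0 0 -0.1 0; 0 0 0 0 0",
)

```text
time: 5.2
tool_pos: [0.4794, 0.3653, 0.1313]
tool_rot: [0.0, -0.026, 1.0, 0.0]
contact_force: [0.5, -0.4, -1.8]
gripper_width: 0.131
```

```bash
python3 - <<'E'
from h import *
plan((.479,.3652,.1305)); print(manip.state()["ft_torque"])
E
```

```text
t 5.2 pos [0.4794 0.3653 0.1313] tooly 93.0 F [ 0.5 -0.4 -1.8] w 11.1
units [ 0.01 -0.    0.03]
[-0.04491802 -0.04057183 -0.05485859]
```

Emit:
drive_tool(
  commands="0 0 -0.1 0 0; 0 0 -0.1 0 0; 0 0 -0.1 0 0; 0 0 -0.1 0 0; 0 0 -0.1 0 0; 0 0 -0.1 0 0; 0 0 -0.1 0 0; 0 0 0 0 0",
)

```text
time: 6.2
tool_pos: [0.4803, 0.344, 0.1308]
tool_rot: [-0.0, -0.026, 1.0, 0.0]
contact_force: [-0.5, -0.1, -2.4]
gripper_width: 0.131
```

Emit:
drive_tool(
  commands="0 0 -0.5 0 0; 0 0 -0.8 -0.2 0; 0 0 -0.5 -0.5 0; 0 0 -0.3 -0.8 0; 0 0 0 -0.8 0; 0 0 0 -0.6 10; 0 0 0 0 10; 0 0 0 0 10",
)

```text
time: 7.2
tool_pos: [0.484, 0.281, 0.2195]
tool_rot: [0.001, 0.237, 0.972, 0.001]
contact_force: [-0.3, 0.3, -2.0]
gripper_width: 0.133
```

Emit:
drive_tool(
  commands="0 0 0 0 10; 0 0 0 0 10; 0 0 0 0 10; 0 0 0 0 10; 0 0 0 0 10; 0 0 0 0 10; 0 0 0 0 0; 0 0 0 0 0",
)

```text
time: 8.2
tool_pos: [0.4837, 0.2811, 0.2184]
tool_rot: [0.0, 0.688, 0.726, 0.0]
contact_force: [-0.5, -1.4, -2.6]
gripper_width: 0.137
```

```bash
python3 - <<'E'
from h import *
plan((.4885,.2066,.200),3.1)
b=manip.grab_frame("top")[:,:,::-1];a=manip.grab_frame("side")[:,:,::-1]
cv2.imwrite("pics/m1.png",np.hstack([crop(0,b,120,165,200,105,4)[:, :420*2//2+0],crop(0,a,150,130,95,105,4)])); cv2.imwrite("pics/top1.png",b)
E
```

```text
t 8.2 pos [0.4837 0.2811 0.2184] tooly 3.1 F [-0.5 -1.4 -2.6] w 11.7
turn -0.0
units [-2.49  0.03  0.61]
```

View pics/m1.png

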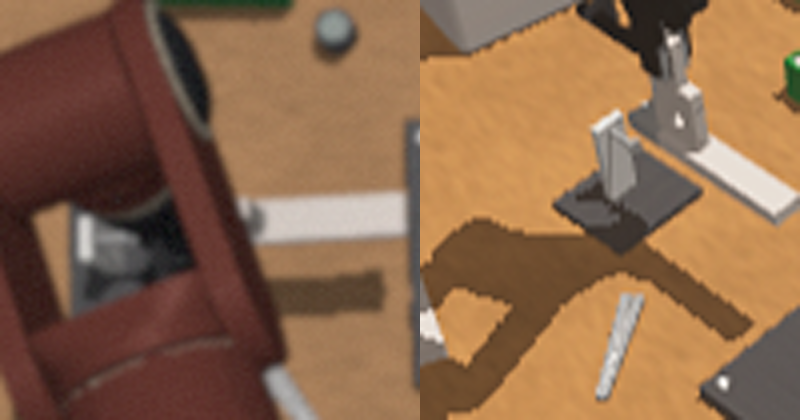

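Emit:
drive_tool(
  commands="0 -0.5 0 0.3 0; 0 -0.6 0.03 0.6 0; 0 -0.6 0 0.7 0; 0 -0.5 0 0.7 0; 0 -0.3 0 0.6 0; 0 0 0 0.5 0; 0 0 0 0.2 0; 0 0 0 0 0",
)

```text
time: 9.3
tool_pos: [0.4882, 0.2069, 0.1096]
tool_rot: [-0.0, 0.688, 0.725, -0.0]
contact_force: [-0.0, 0.8, -1.5]
gripper_width: 0.13
```

```bash
python3 - <<'E'
from h import *
print(ray("top",221,218.5,.152))
plan((.4885,.2066,.0965),3.1)
b=manip.grab_frame("top")[:,:,::-1];a=manip.grab_frame("side")[:,:,::-1]
cv2.imwrite("pics/m2.png",np.hstack([crop(0,b,190,180,110,90,3.8),crop(0,a,190,170,100,90,3.8)])); cv2.imwrite("pics/top2.png",b)
E
```

```text
[0.49211011 0.15904397 0.152     ]
t 9.3 pos [0.4882 0.2069 0.1096] tooly 3.0 F [-0.   0.8 -1.5] w 11.1
turn -0.1
units [-0.01  0.01  0.44]
```

View pics/m2.png

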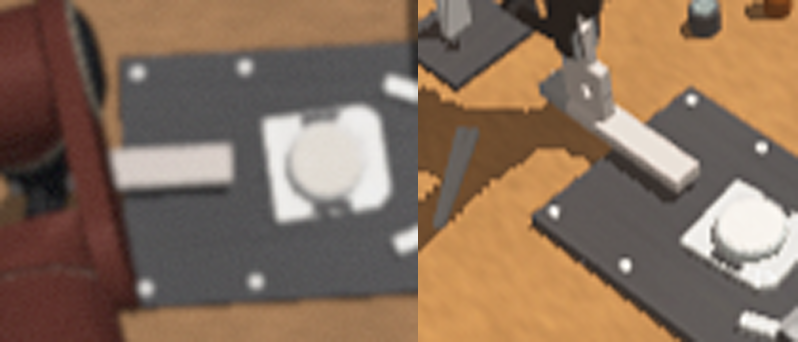

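Emit:
drive_tool(
  commands="0 0 -0.07 0.1 0; 0 0 -0.06 0.1 0; 0 0 0 0.1 0; 0 0 0 0.1 0; 0 0 0 0.04 0; 0 -0.2 0 0 0; 0 -0.2 0 0 0; 0 0 0 0 0",
)

```text
time: 10.4
tool_pos: [0.4852, 0.1937, 0.0967]
tool_rot: [0.0, 0.689, 0.725, 0.0]
contact_force: [0.3, -0.6, -3.1]
gripper_width: 0.133
```

```bash
python3 - <<'E'
from h import *
plan((.4885,.2066,.0965),3.1); print(manip.state()["ft_torque"])
E
```

```text
t 10.4 pos [0.4852 0.1937 0.0967] tooly 2.9 F [ 0.3 -0.6 -3.1] w 11.3
turn -0.2
units [0.42 0.13 0.01]
[0.03988687 0.00896984 0.00014565]
```

Emit:
drive_tool(
  commands="0 -0.2 0 0 0; 0 -0.3 0 0 0; 0 -0.3 0 0 0; 0 -0.3 0 0 0; 0 -0.3 0 0 0; 0 -0.3 0 0 0; 0 -0.2 0 0 0; 0 -0.1 0 0 0",
)

```text
time: 11.4
tool_pos: [0.4881, 0.134, 0.0966]
tool_rot: [-0.0, 0.689, 0.725, 0.0]
contact_force: [0.2, 0.7, -2.7]
gripper_width: 0.133
```

```bash
python3 - <<'E'
from h import *
plan((.5017,-.0984,.0965),3.1)
b=manip.grab_frame("top")[:,:,::-1];a=manip.grab_frame("side")[:,:,::-1]
cv2.imwrite("pics/m3.png",np.hstack([crop(0,b,210,180,110,90,3.8),crop(0,a,210,180,100,90,3.8)])); cv2.imwrite("pics/top3.png",b)
E
```

```text
t 11.4 pos [0.4881 0.134  0.0966] tooly 2.9 F [ 0.2  0.7 -2.7] w 11.3
turn -0.2
units [-7.76  0.03  0.  ]
```

View pics/m3.png

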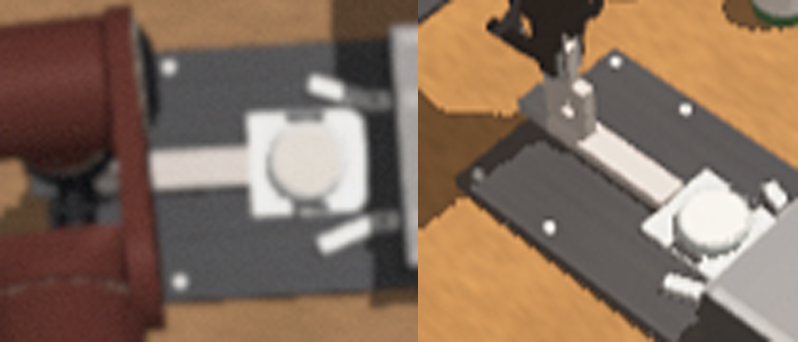

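Emit:
drive_tool(
  commands="0 -0.2 0 0.03 0; 0 -0.25 0 0 0; 0 -0.25 0 0 0; 0 -0.25 0 0 0; 0 -0.25 0 0 0; 0 -0.25 0 0 0; 0 -0.25 0 0 0; 0 -0.2 0 0 0",
)

```text
time: 12.5
tool_pos: [0.4911, 0.0769, 0.0957]
tool_rot: [0.0, 0.689, 0.725, -0.0]
contact_force: [0.1, 0.5, -3.0]
gripper_width: 0.134
```

Emit:
drive_tool(
  commands="0 -0.15 0 0 0; 0 -0.15 0 0 0; 0 -0.15 0 0 0; 0 -0.15 0 0 0; 0 -0.1 0 0 0; 0 -0.1 0 0 0; 0 0 0 0 0; 0 0 0 0 0",
)

```text
time: 13.5
tool_pos: [0.4923, 0.0534, 0.0957]
tool_rot: [0.0, 0.689, 0.725, -0.0]
contact_force: [-0.9, 0.1, -2.1]
gripper_width: 0.133
```

```bash
python3 - <<'E'
from h import *
plan((.5017,-.0984,.0965),3.1);print(manip.state()["ft_torque"])
E
```

```text
t 13.5 pos [0.4923 0.0534 0.0957] tooly 3.0 F [-0.9  0.1 -2.1] w 11.4
turn -0.1
units [-5.07  0.04 -0.03]
[0.01829325 0.03269545 0.03041972]
```

Emit:
drive_tool(
  commands="0 -0.1 0 0 0; 0 -0.1 0 0 0; 0 -0.1 0 0 0; 0 -0.1 0 0 0; 0 -0.1 0 0 0; 0 -0.1 0 0 0; 0 0 0 0 0; 0 0 0 0 0",
)

```text
time: 14.5
tool_pos: [0.4932, 0.0354, 0.0958]
tool_rot: [0.0, 0.689, 0.725, -0.0]
contact_force: [0.3, 1.1, -2.9]
gripper_width: 0.131
```

Emit:
drive_tool(
  commands="0 -0.05 0 0 0; 0 -0.05 0 0 0; 0 -0.05 0 0 0; 0 -0.05 0 0 0; 0 -0.05 0 0 0; 0 -0.05 0 0 0; 0 0 0 0 0; 0 0 0 0 0",
)

```text
time: 15.5
tool_pos: [0.4937, 0.0276, 0.096]
tool_rot: [-0.001, 0.689, 0.725, 0.001]
contact_force: [-1.4, 5.3, 0.1]
gripper_width: 0.139
```

Emit:
drive_tool(
  commands="0 -0.05 0 0 0; 0 -0.05 0 0 0; 0 -0.05 0 0 0; 0 -0.05 0 0 0; 0 -0.05 0 0 0; 0 -0.05 0 0 0; 0 0 0 0 0; 0 0 0 0 0",
)

```text
time: 16.5
tool_pos: [0.4941, 0.0173, 0.0956]
tool_rot: [0.0, 0.689, 0.725, -0.0]
contact_force: [0.6, 1.6, -2.0]
gripper_width: 0.133
```

Emit:
drive_tool(
  commands="0 -0.08 0 0 0; 0 -0.08 0 0 0; 0 -0.08 0 0 0; 0 -0.08 0 0 0; 0 -0.08 0 0 0; 0 -0.08 0 0 0; 0 -0.08 0 0 0; 0 0 0 0 0",
)

```text
time: 17.5
tool_pos: [0.495, 0.0002, 0.0956]
tool_rot: [0.0, 0.689, 0.725, -0.0]
contact_force: [1.2, 1.4, -3.3]
gripper_width: 0.13
```

Emit:
drive_tool(
  commands="0 -0.03 0 0 0; 0 -0.03 0 0 0; 0 -0.03 0 0 0; 0 -0.03 0 0 0; 0 -0.03 0 0 0; 0 -0.03 0 0 0; 0 -0.03 0 0 0; 0 0 0 0 0",
)

```text
time: 18.5
tool_pos: [0.4953, -0.0058, 0.0956]
tool_rot: [0.0, 0.689, 0.725, -0.0]
contact_force: [-1.1, 2.9, -1.1]
gripper_width: 0.131
```

Emit:
drive_tool(
  commands="0 -0.03 0 0 0; 0 -0.03 0 0 0; 0 -0.03 0 0 0; 0 -0.03 0 0 0; 0 -0.03 0 0 0; 0 -0.03 0 0 0; 0 -0.03 0 0 0; 0 0 0 0 0",
)

```text
time: 19.5
tool_pos: [0.4957, -0.0121, 0.0957]
tool_rot: [0.0, 0.689, 0.725, -0.0]
contact_force: [-0.6, 2.8, -2.3]
gripper_width: 0.13
```

Emit:
drive_tool(
  commands="0 -0.02 0 0 0; 0 -0.02 0 0 0; 0 -0.02 0 0 0; 0 -0.02 0 0 0; 0 -0.02 0 0 0; 0 -0.02 0 0 0; 0 -0.02 0 0 0; 0 0 0 0 0",
)

```text
time: 20.5
tool_pos: [0.4959, -0.0162, 0.0957]
tool_rot: [0.0, 0.689, 0.725, -0.0]
contact_force: [0.2, 3.3, -2.1]
gripper_width: 0.133
```

Emit:
drive_tool(
  commands="0 -0.02 0 0 0; 0 -0.02 0 0 0; 0 -0.02 0 0 0; 0 -0.02 0 0 0; 0 -0.02 0 0 0; 0 -0.02 0 0 0; 0 -0.02 0 0 0; 0 0 0 0 0",
)

```text
time: 21.5
tool_pos: [0.4961, -0.0204, 0.0957]
tool_rot: [0.0, 0.689, 0.725, -0.0]
contact_force: [0.5, 4.0, -2.8]
gripper_width: 0.137
```

Emit:
drive_tool(
  commands="0 -0.02 0 0 0; 0 -0.02 0 0 0; 0 -0.02 0 0 0; 0 -0.02 0 0 0; 0 -0.02 0 0 0; 0 -0.02 0 0 0; 0 -0.02 0 0 0; 0 0 0 0 0",
)

```text
time: 22.5
tool_pos: [0.4963, -0.0246, 0.0957]
tool_rot: [0.0, 0.689, 0.725, -0.0]
contact_force: [-0.1, 3.8, -2.1]
gripper_width: 0.137
```

Emit:
drive_tool(
  commands="0 -0.02 0 0 0; 0 -0.02 0 0 0; 0 -0.02 0 0 0; 0 -0.02 0 0 0; 0 -0.02 0 0 0; 0 -0.02 0 0 0; 0 -0.02 0 0 0; 0 0 0 0 0",
)

```text
time: 23.5
tool_pos: [0.4965, -0.0288, 0.0957]
tool_rot: [0.0, 0.689, 0.725, -0.0]
contact_force: [0.3, 3.0, -1.6]
gripper_width: 0.133
```

Emit:
drive_tool(
  commands="0 -0.02 0 0 0; 0 -0.02 0 0 0; 0 -0.02 0 0 0; 0 -0.02 0 0 0; 0 -0.02 0 0 0; 0 -0.02 0 0 0; 0 -0.02 0 0 0; 0 0 0 0 0",
)

```text
time: 24.5
tool_pos: [0.4967, -0.0329, 0.0957]
tool_rot: [0.0, 0.689, 0.725, -0.0]
contact_force: [-0.9, 4.6, -1.3]
gripper_width: 0.128
```

Emit:
drive_tool(
  commands="0 -0.02 0 0 0; 0 -0.02 0 0 0; 0 -0.02 0 0 0; 0 -0.02 0 0 0; 0 -0.02 0 0 0; 0 -0.02 0 0 0; 0 0 0 0 0; 0 0 0 0 0",
)

```text
time: 25.5
tool_pos: [0.497, -0.0363, 0.0958]
tool_rot: [-0.0, 0.689, 0.725, 0.0]
contact_force: [-0.5, 6.6, -0.2]
gripper_width: 0.131
```

Emit:
drive_tool(
  commands="0 -0.02 0 0 0; 0 -0.02 0 0 0; 0 -0.02 0 0 0; 0 0 0 0 0; 0 0 0 0 0; 0 0 0 0 0; 0 0 0 0 0; 0 0 0 0 0",
)

```text
time: 26.5
tool_pos: [0.4971, -0.0367, 0.0963]
tool_rot: [-0.001, 0.689, 0.725, 0.001]
contact_force: [-0.9, 11.2, 2.9]
gripper_width: 0.133
```

Emit:
drive_tool(
  commands="0 0.05 0 0 0; 0 0.1 0 0 0; 0 0.3 0 0 0; 0 0.5 0 0 0; 0 0.5 0 0 0; 0 0.5 0 0 0; 0 0.5 0 0 0; 0 0.3 0 0 0",
)

```text
time: 27.5
tool_pos: [0.4926, 0.0453, 0.0957]
tool_rot: [0.0, 0.688, 0.725, -0.0]
contact_force: [-0.3, -0.4, -2.5]
gripper_width: 0.133
```

Emit:
drive_tool(
  commands="0 0.4 0 0 0; 0 0.5 0 0 0; 0 0.5 0 0 0; 0 0.4 0 0 0; 0 0.2 0 0 0; 0 0 0 0 0; 0 0 0 0 0; 0 0 0 0 0",
)

```text
time: 28.5
tool_pos: [0.4897, 0.1037, 0.0957]
tool_rot: [0.0, 0.689, 0.725, -0.0]
contact_force: [0.1, 0.2, -1.9]
gripper_width: 0.133
```

```bash
python3 - <<'E'
from h import *
plan((.5017,-.0984,.0950),3.1);print(manip.state()["ft_torque"])
b=manip.grab_frame("top")[:,:,::-1];a=manip.grab_frame("side")[:,:,::-1]
cv2.imwrite("pics/m4.png",np.vstack([crop(0,b,210,170,190,90,4),crop(0,a,200,170,190,60,4)]))
E
```

```text
t 28.5 pos [0.4897 0.1037 0.0957] tooly 2.9 F [ 0.1  0.2 -1.9] w 11.4
turn -0.2
units [-6.75  0.03  0.02]
[-0.01046597 -0.0485804   0.10285687]
```

View pics/m4.png

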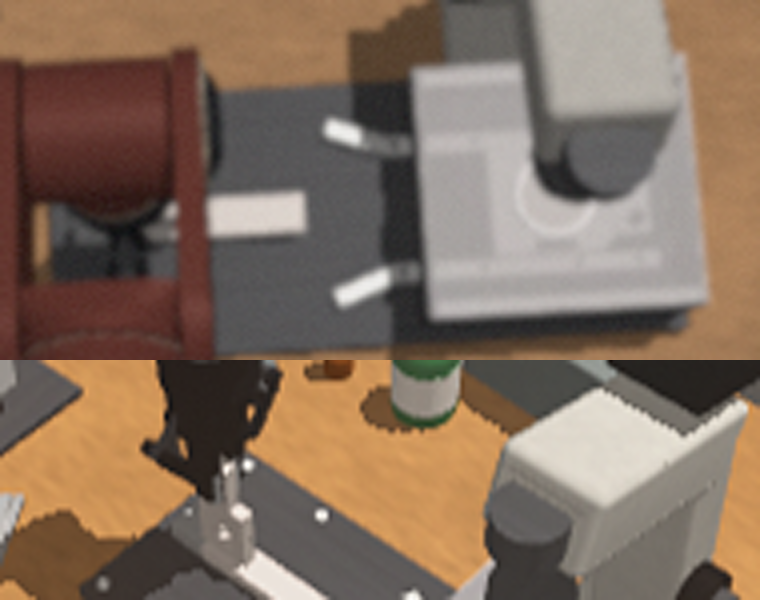

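Emit:
drive_tool(
  commands="0 0 0 0.02 0; 0 0 0 0.01 0; 0 0 0 0.01 0; 0 0 0 0.01 0; 0 0 0 0 0; 0 0 0 0 0; 0 0 0 0 0; 0 0 0 0 0",
)

```text
time: 29.6
tool_pos: [0.4902, 0.104, 0.0953]
tool_rot: [0.0, 0.689, 0.725, 0.0]
contact_force: [-1.3, -0.7, 5.4]
gripper_width: 0.131
```

Emit:
drive_tool(
  commands="0 0 0 -0.03 0; 0 0 0 0 0; 14 0 0 0 0; 18 0 0 0 0; 25 0 0 0 0; 35 0 0 0 0; 40 0 0 0 0; 40 0 0 0 0",
)

```text
time: 30.6
tool_pos: [0.4897, 0.1041, 0.0951]
tool_rot: [-0.0, 0.689, 0.725, -0.0]
contact_force: [0.0, 0.3, 0.2]
gripper_width: 0.468
```

Emit:
drive_tool(
  commands="40 0 0 -0.2 0; 40 0 0 -0.4 0; 40 0 0 -0.6 0; 40 0 0 -0.8 0; 40 0 0 -0.9 0; 40 0 0 -0.9 0; 40 0.3 0 -0.5 0; 40 0.5 0 0 0",
)

```text
time: 31.6
tool_pos: [0.4893, 0.1288, 0.2261]
tool_rot: [0.001, 0.689, 0.725, 0.001]
contact_force: [-0.6, -0.1, -0.5]
gripper_width: 0.466
```

Emit:
drive_tool(
  commands="40 0.9 0 0 0; 40 0.9 0 0 0; 40 0.9 0 0 0; 40 0.9 0 0 0; 40 0.9 0 0 0; 40 0.5 0 0 0; 40 0 0 0 0; 40 0 0 0 0",
)

```text
time: 32.6
tool_pos: [0.4806, 0.2774, 0.2237]
tool_rot: [0.0, 0.689, 0.725, -0.0]
contact_force: [-0.0, -0.3, 0.5]
gripper_width: 0.468
```

```bash
python3 - <<'E'
from h import *
plan((.5017,-.0984,.0950),3.1)
b=manip.grab_frame("top")[:,:,::-1];a=manip.grab_frame("side")[:,:,::-1]
cv2.imwrite("pics/m5.png",np.vstack([crop(0,b,200,170,190,90,4),crop(0,a,200,175,190,60,4)]))
E
```

```text
t 32.6 pos [0.4806 0.2774 0.2237] tooly 2.9 F [-0.  -0.3  0.5] w 40.0
turn -0.2
units [-12.54   0.03   4.3 ]
```

View pics/m5.png

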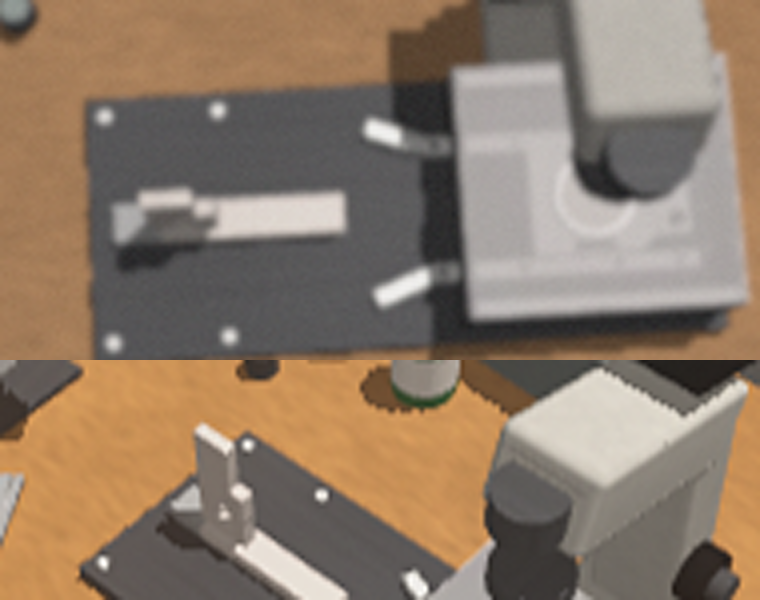

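```bash
python3 -c "
from plant import manip
print(manip.job_done())"
```

```text
the job is handed in; nothing more can be done
None
```

The carrier is home against the end stop and the stick stands upright on the loading plate. I handed the job in at about 32.7 s of the 58 s.

- **Stick:** I took the hung stick, which measured 170 x 29 mm. The longer one on the table was the look-alike. It lifted 21 mm and came off the stud with almost no side force.
- **Feed:** The roller gave a peak of about 5 N, then a drag of 3 to 5 N.
- **Stop:** I felt it at about 11 N. The last 1.8 mm of commanded travel moved the tool only 0.4 mm. That puts the carrier's nose about 152 mm inside the slot, within the given 125 to 155 mm.
- **Last checks:** The carrier is visible through the clear roof, in the same place before and after I released the stick. The stick's toe is well outside the slot, the gripper is clear, and I saw nothing else disturbed.
- **Not checked:** I could not see the plunger itself, so "fully home" rests on the force and position readings. The stick's toe sat about 4 mm off line before the push; I corrected it, and nothing else disagreed.

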